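# Pack the basket maker's tools into the lidded basket

## Task

Pack the tools away in the rectangular lidded basket: draw the locking stick out of the basket's two wooden eyes, lift the lid off, put the weaving tools that lie on the bench (whichever there are of bodkin, awl, rapping iron and splint knife) into the basket, set the lid back fully down on the rim, and push the stick back through both eyes under the lid's handle so that it sticks out about equally on both sides. Do not disturb the half-woven round basket, the wooden mould or the pliers, which stay out.

Things in the scene. Friction and masses are not known exactly. Their poses are not given: they have to be found in the camera images.
- basket: Rectangular woven ash basket, stiff, fixed to the bench. Outside 236 mm (its x) x 192 mm (its y), hoops 4 mm more; rim 70 mm above the bench; inside 220 x 176 mm, 62 mm deep, floor 8 mm thick. Origin: centre of its underside, on the bench; z up. A wooden eye stands outside each long wall, at x = 0, y = +-0.105, rising 41 mm above the rim.
- eye_left (a point): Centre of the opening of the eye on the basket's +y side (0, 0.105, 0.092 in its frame). The eye is an upright flat wooden piece 56 mm wide along the basket's x and 10 mm thick (y 100 to 110 mm), top 111 mm above the bench; rectangular opening right through, 24 mm wide and 22 mm high, 81 to 103 mm above the bench.
- eye_right (a point): Centre of the opening of the eye on the basket's -y side (0, -0.105, 0.092 in its frame); same as the left one.
- lid: Loose woven lid in a wooden frame, 236 (x) x 190 (y) x 8 mm, 0.28 kg. Origin: centre of the plate's underside. On the rim the origin is 70 mm up, x along the basket's x (either way round), 5 mm clear of each eye; two cleats below (8 mm deep, 206 mm over both in x, 156 mm in y) drop inside the walls, 7 mm play in x, 10 in y. On the bench it rests on its cleats, origin 8 mm up.
- lid_handle (a point): Centre of the bar of the lid's bridge handle, 50 mm above the lid's origin. The bar runs along the lid's x, 104 mm long, 16 mm wide (y), 12 mm high, on two posts 46 mm either side of the middle; under it a clear gap 36 mm high and 80 mm long, through which the stick passes.
- stick: Loose stiff locking stick of ash, 300 mm along its x, section 12 x 12 mm, last 20 mm of each end 8 x 8 mm; 35 g; both ends alike. Origin: its centre. At the start it lies through both eyes and under the lid's handle, axis about 87 mm above the bench, each end about 40 mm outside its eye, and locks the lid until drawn out lengthways; then it may be laid anywhere on the bench.
- bodkin: Tool (may be absent): dark wooden handle 100 mm long, 26 x 26 mm, with an 85 mm pointed steel spike at its +x end. Origin: centre of the handle, x along the tool; lying on the bench the origin is 13 mm up. 0.11 kg; balance point about 12 mm from the origin towards the spike.
- awl: Tool (may be absent): light wooden handle 80 mm long, 24 x 24 mm, with a 50 mm thin steel spike at its +x end. Origin: centre of the handle, x along the tool; lying on the bench the origin is 12 mm up. 0.07 kg.
- iron: Tool (may be absent): rapping iron, a flat dark steel bar 180 x 24 x 12 mm, about 0.32 kg. Origin: its centre, x along the bar; lying on the bench the origin is 6 mm up.
- knife: Tool (may be absent): splint knife, flat wooden handle 105 x 24 x 18 mm with a blunt steel blade 75 x 20 x 3 mm at its +x end. Origin: centre of the handle, x along the tool; lying on the bench the origin is 9 mm up. 0.10 kg.
- round_basket: Bystander: half-woven round basket, 116 mm across, with upright splints 110 mm high, beyond the work. Origin: centre of its underside. Not to be moved.
- mould: Bystander: turned wooden basket mould, 100 mm across, 90 mm high, beyond the work. Origin: centre of its underside. Not to be moved.
- pliers: Bystander: pliers with black grips lying flat, 160 x 50 mm, 13 mm high, near the robot on its left. Origin: their middle, on the bench. Not to be moved.
Mind the look-alikes: they are no part of the job. Of the things shaped like the awl, the wooden one is meant.

How it is judged (in metres and radians):
On the way, in this order (a step that is already met when the one before it is completed fails the run):
1. the lid is off the basket, well to one side (horizontal distance between lid and basket above 0.15 m), for 0.2 s.
2. all the tools present are in the open basket (x of bodkin in the frame of basket between -0.106 and 0.106 m and y of bodkin in the frame of basket between -0.084 and 0.084 m and z of bodkin in the frame of basket between 0.008 and 0.062 m and x of awl in the frame of basket between -0.106 and 0.106 m and y of awl in the frame of basket between -0.084 and 0.084 m and z of awl in the frame of basket between 0.008 and 0.062 m and x of iron in the frame of basket between -0.106 and 0.106 m and y of iron in the frame of basket between -0.084 and 0.084 m and z of iron in the frame of basket between 0.008 and 0.062 m and x of knife in the frame of basket between -0.106 and 0.106 m and y of knife in the frame of basket between -0.084 and 0.084 m and z of knife in the frame of basket between 0.008 and 0.062 m), for 0.2 s.
3. the lid lies fully down on the rim (z of lid in the frame of basket between 0.066 and 0.074 m and x of lid in the frame of basket between -0.012 and 0.012 m and y of lid in the frame of basket between -0.012 and 0.012 m and angle between lid's own z axis and vertical below 0.05 rad and angle between the x axis of lid and the x axis of basket, either way round below 0.12 rad), for 0.2 s.
4. the stick is through both eyes (y of stick in the frame of basket between -0.026 and 0.026 m and x of stick in the frame of basket between -0.01 and 0.01 m and z of stick in the frame of basket between 0.081 and 0.104 m and angle between the x axis of stick and the y axis of basket, either way round below 0.12 rad), for 0.2 s.
At the end, for the whole second after the job is handed in: Every present tool lies in the basket; the lid lies flat on the rim (within 4 mm of fully down, tilt under 0.05 rad); the stick lies through both eyes, centred along its length to 26 mm, so that both ends stick out at least 14 mm; all released and at rest (all of step 2 and all of step 3 and all of step 4 and linear speed of each of bodkin, awl, iron, knife, lid, stick below 0.02 m/s); the robot touches nothing.
It fails at once if the round basket, the mould or the pliers was moved more than 30 mm (distance of any of round_basket, mould, pliers from where it was at the start of the episode above 0.03 m).
Of bodkin, awl, iron, knife only 2 to 4 are there at a start; the rules pass over those that are not, and their reading is None.
At some moment in a run one of bodkin, awl, iron, knife may be knocked a few centimetres aside while the robot is not near it.
Once in a run the grip may slacken for a moment while it holds something.
It also fails if it takes over 210 s, if anything falls off the work surface, if the arm or the gripper's body presses on something with over 40 N, if the wrist force passes 120 N, or if a joint passes its speed limit or range.

## Robot

A 6-joint arm with a two-finger parallel gripper is mounted at the origin on the work surface. World frame = base frame: x ahead of the robot, y to its left, z up, the work surface at z = 0. Lengths are in mm, angles in degrees, forces in N, time in s.
With the tool pointing down it reaches from about 300 to 875 mm from the base axis. Payload 4.2 kg.
Tool frame: the origin (TCP) lies between the finger pads; the fingertips stand ctrl.finger_overhang ahead of it and the grasp point (between the pads) lies 8 mm behind it (ctrl.finger_overhang is the distance from the TCP to the fingertips, in mm); z points along the fingers, y is the line along which they close (so a half turn about z gives the same grasp; the last joint's range is limited). The gripper opens to 85 mm and grips with 20 to 120 N. Pads are 22 mm wide; open, the fingers measure 114 mm over their backs; the gripper's body (76 mm by 85 mm) begins 54 mm behind the grasp point. The pads swing forward as they close: fully open they stand 13 mm farther back than shut.
Start: joints at [67.838, 18.312, 89.639, -0, 72.044, -1.146], TCP at [206.215, 536.764, 242.338] pointing down, gripper open.
Joint ranges: [-177.97, 177.97], [-48.28, 115.42], [12.27, 149.76], [-77.06, 257.06], [2.81, 150.46], [-146.56, 146.56]. Speed limits (degrees/s): [147.25, 147.25, 180, 180, 180, 180].

## Interface

Orientations are given as [roll, pitch, yaw] about the fixed x, y, z axes, in that order (R = Rz(yaw) Ry(pitch) Rx(roll)).
In Python, from cell import ctrl gives the robot as it stands.
- The arm moves only by the shell command python3 -m jog 'ROWS' [OPENING] [FORCE]. ROWS is a JSON object of lists of equal length, an entry for each row: "slide": the shift along the world's x, y, z each as a share of 0.5 m, from -1 to 1, a list of three; "yaw": the turn about the world's z as a share of 90 degrees, from -1 to 1. In form: {"slide": [[tx, ty, tz], ...], "yaw": [yaw, ...]}. A call has 1 to 8 rows; each row is the pose to reach, as a shift and turn from the pose commanded when the call began; what a row does not reach only later rows make up. A row lasts 1/10 s, in which the tool goes at most 50 mm and 8.59 degrees, less where a joint would pass 70% of its speed; a pose out of reach is approached as far as the arm can. A call with a number of a shift or a turn outside -1 to 1 is refused whole. A call with a gripper value outside its range is refused whole. OPENING is the opening, from 0 (shut) to 1 (fully open), set as the call begins (- or left out, the last holds). The fingers move at their own pace and stop on an object; FORCE is the grip in N (left out, the last holds). Time passes only in rows, so rows that repeat a pose let the fingers close. It gives the time, the measured TCP pose, the force, the opening and the grip force at its end, in the units of the state.
- ctrl.get_state(): the state, without advancing time (a new reading comes with each control period).
- ctrl.capture(name): name is "side" or "top" or "wrist"; returns the picture (400x640x3 uint8, red, green, blue); there is no depth.
- ctrl.camera_info(name): a dict with "fx", "fy", "cx", "cy" (pixels), "rvec" (rotation vector, rad) and "tvec" (3), from world to camera coordinates, as OpenCV has them; the wrist camera has in their place "T_tool_cam" (4x4, takes a point from camera to tool coordinates, whose origin is the TCP and whose axes are the flange's). Camera axes: x right, y down, z forward; pixel columns grow to the right and rows downward; lengths in mm; the calibration is good to about 2 mm. The wrist camera is an equidistant fisheye: a pixel r from the principal point sees the ray r / f radians off the axis. A picture is of the moment at which its call begins: read the wrist's pose just before it. camera_info takes no time and is no camera call.
- ctrl.close_job(): hands the job in; it is judged then, once.
The state is a dict: "t": time; "joints": joint angles; "joint_velocities": joint speeds; "tau": joint torques, N m; "position": TCP position; "tcp_rot": TCP orientation; "wrist_force": force on the tool from outside, world axes, zero at the start; "torque": the same for the moment, N m; "finger_gap": opening from 0.0 (shut) to 1.0 (fully open); "grip_force": force on a finger pad.
Only numpy, scipy, OpenCV 4.12 (cv2) and the standard library are available. Lean on these libraries where they do the work, as an engineer would, in place of code of your own. Each camera call takes 0.05 s, during which the arm holds its last target. There are 200 camera calls.

## Working session

There is one attempt and no reset: what is moved stays moved. The work goes in short steps, Python scripts to look and compute and a shell command to move; the robot and the scene stay as the last step left them, time stands still between calls to the robot, and variables do not carry over. Pictures are saved under pics/ and viewed, at most 16 in all, crops included, and the job is handed in when it is done.

```bash
ls; mkdir -p pics
python3 - <<'E'
from cell import ctrl
import cv2
for n in ("top","side"):
    im=ctrl.capture(n); cv2.imwrite(f"pics/{n}0.png",im[:,:,::-1])
    print(n,ctrl.camera_info(n))
print(ctrl.camera_info("wrist"),ctrl.finger_overhang,ctrl.get_state())
E
```

```text
pics
top {'fx': 503.24743594188084, 'fy': 503.24743594188084, 'cx': 325.8365645277998, 'cy': 194.64021473304788, 'rvec': array([ 2.18944437, -2.1624864 ,  0.05989359]), 'tvec': array([ -54.00395314,  567.86647303, 1342.5229417 ])}
side {'fx': 394.56622899042344, 'fy': 394.56622899042344, 'cx': 318.6242246868586, 'cy': 196.71650919538777, 'rvec': array([ 2.07500582, -0.72095458,  0.38776097]), 'tvec': array([-455.44600029,  223.15863729, 1073.50743446])}
{'fx': 309.70691628693146, 'fy': 309.70691628693146, 'cx': 324.1696380989896, 'cy': 200.56583527675585, 'T_tool_cam': array([[ 5.28741473e-04, -9.65509828e-01, -2.60366076e-01,
         6.54547900e+01],
       [ 9.99999765e-01,  3.96876716e-04,  5.59032042e-04,
         1.22802238e-01],
       [-4.36417698e-04, -2.60366310e-01,  9.65509810e-01,
        -1.31177069e+02],
       [ 0.00000000e+00,  0.00000000e+00,  0.00000000e+00,
         1.00000000e+00]])} 11.0 {'t': 0.1, 'joints': array([ 6.78395550e+01,  1.83476518e+01,  8.96990569e+01, -9.71178401e-05,
        7.20457585e+01, -1.14503541e+00]), 'joint_velocities': array([ 0.01621556,  0.02272154, -0.14054793, -0.05056786,  0.04507783,
       -0.10040541]), 'tau': array([ 8.70768908e-04, -4.16398144e+01, -2.34706342e+01,  1.33651670e-04,
        4.80314135e-03,  8.68014567e-07]), 'position': array([206.0411467 , 536.37283143, 241.57203905]), 'tcp_rot': array([-1.79907549e+02, -1.75547897e-03,  1.58984619e+02]), 'wrist_force': array([-0.1756589 ,  0.32053271,  0.08217509]), 'torque': array([ 0.0094282 , -0.00289704, -0.05194757]), 'grip_force': 0.0, 'finger_gap': 0.9963046426217497}
```

View pics/top0.png

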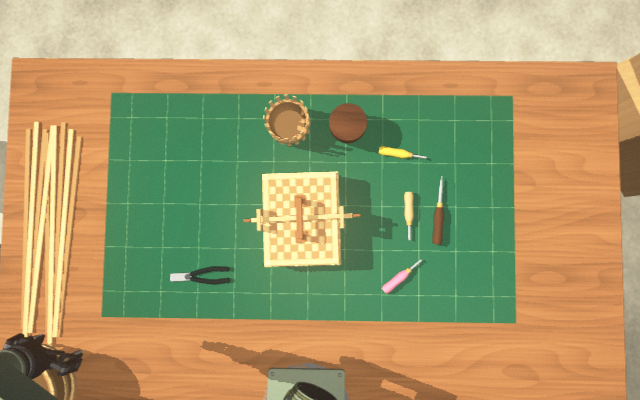

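View pics/side0.png

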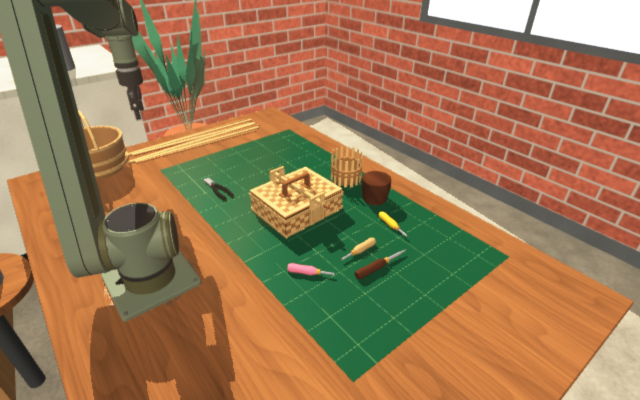

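Top view shows basket at (301,219) with the stick from (245,220) to (358,215), pliers (200,275), round basket (287,120) and mould (348,122). Awl-shaped candidates: yellow (395,152), pink (398,282), light wood (409,210). The wooden one fits "light wooden handle". The dark tool (439,215) is either bodkin or knife. One enlarged crop will confirm both.

```bash
python3 - <<'E'
import cv2,numpy as np
im=cv2.imread("pics/top0.png")
a=cv2.resize(im[140:300,235:365],None,fx=4,fy=4,interpolation=cv2.INTER_CUBIC)[:600]
b=cv2.resize(im[170:250,395:455],None,fx=4.6,fy=4.6,interpolation=cv2.INTER_CUBIC)
a=a[:600]
c=np.zeros((600,800,3),np.uint8); c[:a.shape[0],:520]=a; c[:b.shape[0],522:522+b.shape[1]]=b
cv2.imwrite("pics/crop1.png",c); print(a.shape,b.shape)
E
cat > h.py <<'E'
import numpy as np,cv2
from scipy.spatial.transform import Rotation as Ro
from cell import ctrl
def ray(n,u,v,st=None):
    c=ctrl.camera_info(n)
    x,y=(u-c['cx'])/c['fx'],(v-c['cy'])/c['fy']
    if n=="wrist":
        r=np.hypot(x,y); d=np.array([x/r*np.sin(r),y/r*np.sin(r),np.cos(r)]) if r>0 else np.array([0,0,1.])
        T=c['T_tool_cam']; R=Ro.from_euler('xyz',st['tcp_rot'],degrees=True).as_matrix()
        return R@T[:3,3]+st['position'],R@T[:3,:3]@d
    R=cv2.Rodrigues(c['rvec'])[0]
    return -R.T@c['tvec'],R.T@np.array([x,y,1])
def pt(n,u,v,z,st=None):
    o,d=ray(n,u,v,st); return (o+d*(z-o[2])/d[2]).round(1)
E
python3 - <<'E'
from h import *
for l,u,v,z in [("stickL",245,220,87),("stickR",358,215,87),("eyeL",260,219,111),("eyeR",343,216,111),("lidTL",263,174,78),("lidTR",338,172,78),("lidBR",340,265,78),("lidBL",265,266,78),("hT",299,197,134),("hB",299,241,134),
 ("awl butt",408,193,12),("awl tip",410,239,12),("dark butt",437,243,13),("dark tip",441,178,13)]:
    print(l,pt("top",u,v,z))
E
```

```text
(600, 520, 3) (368, 276, 3)
stickL [495.8 158.9  87. ]
stickR [ 512.3 -131.3   87. ]
eyeL [498.3 116.8 111. ]
eyeR [508.5 -92.5 111. ]
lidTL [616.3 116.5  78. ]
lidTR [623.7 -78.9  78. ]
lidBR [383.8 -86.7  78. ]
lidBL [378.5 106.   78. ]
hT [553.6  17.5 134. ]
hB [444.8  15.7 134. ]
awl butt [ 576.2 -270.    12. ]
awl tip [ 451.7 -275.6   12. ]
dark butt [ 442.  -347.9   13. ]
dark tip [ 618.  -359.3   13. ]
```

View pics/crop1.png

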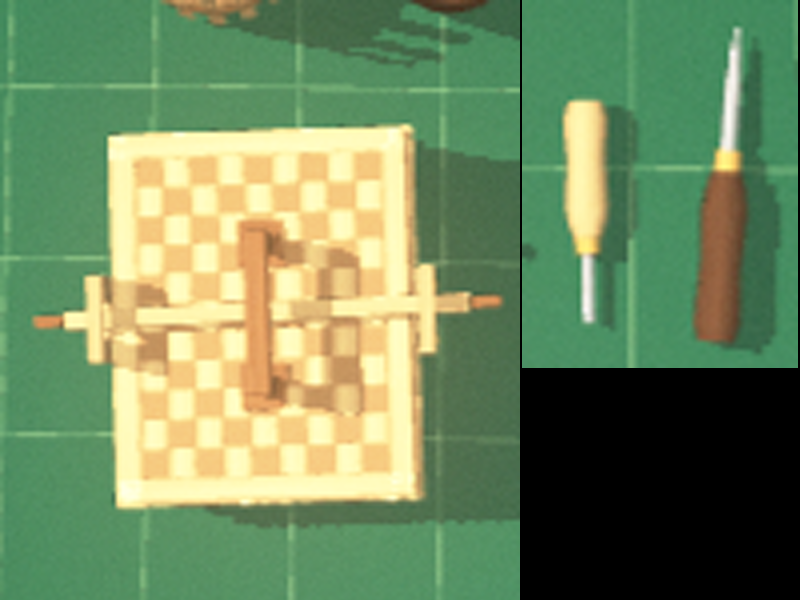

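The crop confirms it: the light wooden awl handle spans (408,192) to (409,225) with its spike pointing down. The dark tool has a round handle and a tapering pointed spike, so it is the bodkin. Iron and knife are absent. In full-picture pixels, the eyes are at (258.5,220) and (341.8,217), and the handle bar runs from (300.5,197) to (300.7,241).

Run:
```python
from h import *
P=lambda u,v,z:pt("top",u,v,z)
S1,S2=P(243.3,220.4,87),P(360.2,215.1,87)
E1,E2=P(258.6,220,111),P(341.9,217.1,111)
H1,H2=P(300.5,196.5,132),P(300.8,241.5,132)
C=[P(262,174,78),P(338,171.8,78),P(341,264.5,78),P(264.5,266.5,78)]
print("lid",np.mean(C,0),"edges",[np.linalg.norm(C[i]-C[i-3]).round() for i in range(4)],[np.degrees(np.arctan2(*(C[i]-C[j])[[1,0]])).round(1) for i,j in((0,3),(1,2))],[np.degrees(np.arctan2(*(C[i]-C[j])[[1,0]])).round(1)-90 for i,j in((0,1),(3,2))])
for n,a,b in(("stick",S1,S2),("eyes",E1,E2),("handle",H1,H2)):
    d=a-b; print(n,(a+b)/2,np.linalg.norm(d).round(),np.degrees(np.arctan2(d[1],d[0])).round(1))
A1,A2=P(395+63/4.6,170+100/4.6,12),P(395+65/4.6,170+242/4.6,12)
B1,B2=P(395+193/4.6,170+341/4.6,13),P(395+206/4.6,170+165/4.6,13)
for n,a,b in(("awl",A1,A2),("bod",B1,B2)):
    d=b-a; print(n,(a+b)/2,np.linalg.norm(d).round(),np.degrees(np.arctan2(d[1],d[0])).round(1))
print("pliers",P(170,275,5),P(230,267,5),P(230,284,5),"round",P(287,120,0),"mould",P(348,122,60))
```

```text
lid [500.7    14.575  78.   ] edges [np.float64(198.0), np.float64(239.0), np.float64(197.0), np.float64(239.0)] [np.float64(2.8), np.float64(2.5)] [np.float64(2.299999999999997), np.float64(2.299999999999997)]
stick [503.4   13.15  87.  ] 301.0 93.3
eyes [500.7  15.2 111. ] 210.0 92.7
handle [499.3  12.7 132. ] 111.0 1.3
awl [ 537.75 -272.55   12.  ] 84.0 -179.1
bod [ 490.55 -351.75   13.  ] 104.0 -4.4
pliers [345.4 374.5   5. ] [369.3 211.3   5. ] [323.6 210.1   5. ] round [776.8  64.1   0. ] mould [ 759.6 -104.    60. ]
```

```bash
python3 -m jog '{"slide": [[0.58,-0.79,-0.08],[0.58,-0.79,-0.08],[0.58,-0.79,-0.08],[0.58,-0.79,-0.08],[0.58,-0.79,-0.08],[0.58,-0.79,-0.08],[0.58,-0.79,-0.08],[0.58,-0.79,-0.08]], "yaw": [-0.74,-0.74,-0.74,-0.74,-0.74,-0.74,-0.74,-0.74]}' 1 60
```

```text
t: 0.9
position: [442.8, 213.5, 209.5]
tcp_rot: [-180.0, -0.0, 92.1]
wrist_force: [0.5, 0.1, 0.5]
finger_gap: 1.002
grip_force: 0.0
```

```bash
python3 -m jog '{"slide": [[0.1,-0.12,0],[0.1,-0.12,0],[0.1,-0.12,0],[0.1,-0.12,0]], "yaw": [0.01,0.01,0.01,0.01]}'
python3 - <<'E'
from h import *
s=ctrl.get_state();im=ctrl.capture("wrist");cv2.imwrite("pics/w1.png",im[:,:,::-1]);np.save("s1.npy",s,allow_pickle=True)
print(s['position'],s['tcp_rot'])
E
```

```text
t: 1.3
position: [491.9, 155.0, 209.3]
tcp_rot: [-179.9, -0.0, 93.2]
wrist_force: [-0.8, -0.0, 0.5]
finger_gap: 1.004
grip_force: 0.0
[491.90652149 155.03126714 209.28837742] [-1.79919105e+02 -1.11601698e-02  9.31909154e+01]
```

View pics/w1.png

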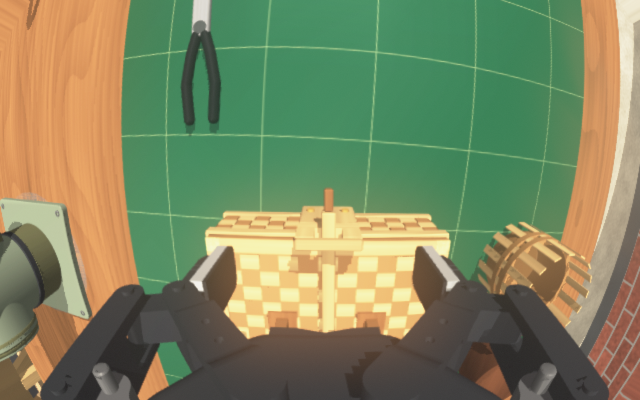

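The wrist view shows the stick's end at (328,189), its thin/thick step at (329,209), and the eye's top edge spanning x 296 to 362 at y≈239 (outer edge). The pads straddle the stick.

Run:
```python
from h import *
s=np.load("s1.npy",allow_pickle=True).item()
for l,u,v,z in [("end",328,189,91),("step",329,209,93),("eyeL",296,240,111),("eyeR",362,240,111),("stick at eye",329,236,93),("stick inner",329,300,93)]: print(l,pt("wrist",u,v,z,s))
```

```text
end [494.8 163.7  91. ]
step [496.6 147.1  93. ]
eyeL [471.3 125.1 111. ]
eyeR [524.2 128.  111. ]
stick at eye [498.1 123.   93. ]
stick inner [502.2  57.6  93. ]
```

```bash
python3 -m jog '{"slide": [[0.01,-0.026,0],[0.01,-0.026,-0.1],[0.01,-0.026,-0.2],[0.01,-0.026,-0.258],[0.01,-0.026,-0.258],[0.01,-0.026,-0.258]], "yaw": [0,0,0,0,0,0]}'; python3 -m jog '{"slide": [[0,0,0],[0,0,0],[0,0,0],[0,0,0],[0,0,0],[0,0,0]], "yaw": [0,0,0,0,0,0]}' 0 60
```

```text
t: 1.95
position: [497.5, 142.7, 81.4]
tcp_rot: [180.0, 0.0, 93.3]
wrist_force: [0.3, 0.4, -0.3]
finger_gap: 0.998
grip_force: 0.0
t: 2.55
position: [497.3, 142.4, 81.3]
tcp_rot: [180.0, -0.0, 93.3]
wrist_force: [-1.0, -0.0, 3.4]
finger_gap: 0.12
grip_force: 58.4
```

```bash
python3 -m jog '{"slide": [[-0.002,0.04,0],[-0.006,0.11,0],[-0.011,0.19,0],[-0.016,0.27,0],[-0.02,0.35,0],[-0.025,0.43,0],[-0.029,0.5,0],[-0.033,0.57,0]], "yaw": [0,0,0,0,0,0,0,0]}'; python3 -m jog '{"slide": [[0,0.02,0],[0,0.02,0]], "yaw": [0,0]}'
python3 - <<'E'
from h import *
s=ctrl.get_state()
a=ctrl.capture("top");b=ctrl.capture("side");c=np.vstack([cv2.resize(a[150:300,150:400],(500,300)),cv2.resize(b[100:250,180:430],(500,300))]);cv2.imwrite("pics/p3.png",c[:,:,::-1])
E
```

```text
t: 3.35
position: [480.2, 429.0, 80.5]
tcp_rot: [-180.0, 0.0, 93.3]
wrist_force: [0.4, 0.3, -0.8]
finger_gap: 0.121
grip_force: 58.4
t: 3.55
position: [480.3, 438.5, 80.2]
tcp_rot: [-180.0, 0.0, 93.4]
wrist_force: [0.4, -0.3, 0.0]
finger_gap: 0.122
grip_force: 58.4
```

View pics/p3.png

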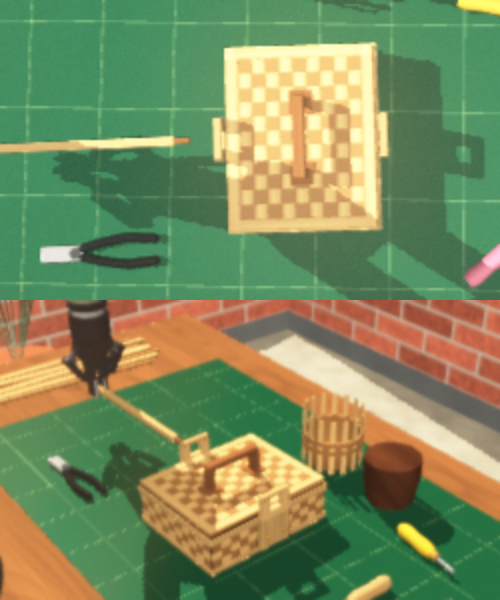

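Stick is fully out, its free end at about (244,220). I'll lay it at x≈690.

```bash
python3 -m jog '{"slide": [[0.08,0,0],[0.17,0,0],[0.26,0,0],[0.35,0,0],[0.42,0,0],[0.42,0,-0.06],[0.42,0,-0.12],[0.42,0,-0.128]], "yaw": [0,0,0,0,0,0,0,0]}'; python3 -m jog '{"slide": [[0,0,0],[0,0,0],[0,0,0],[0,0,0],[0,0,0.05],[0,0,0.15],[0,0,0.25],[0,0,0.25]], "yaw": [0,0,0,0,0,0,0,0]}' 0.4
```

```text
t: 4.45
position: [689.2, 433.4, 12.0]
tcp_rot: [-179.6, 0.3, 93.2]
wrist_force: [-0.4, 0.8, -0.9]
finger_gap: 0.123
grip_force: 58.6
t: 5.25
position: [694.2, 439.9, 153.7]
tcp_rot: [179.0, -0.5, 93.3]
wrist_force: [1.5, -0.1, 0.8]
finger_gap: 0.4
grip_force: 0.0
```

```bash
python3 -m jog '{"slide": [[-0.388,-0.852,0.09],[-0.388,-0.852,0.09],[-0.388,-0.852,0.09],[-0.388,-0.852,0.09],[-0.388,-0.852,0.09],[-0.388,-0.852,0.09],[-0.388,-0.852,0.09],[-0.388,-0.852,0.09]], "yaw": [0.99,0.99,0.99,0.99,0.99,0.99,0.99,0.99]}' 1
```

```text
t: 6.05
position: [525.2, 74.7, 181.0]
tcp_rot: [180.0, 0.1, 162.2]
wrist_force: [-0.1, -0.6, 0.4]
finger_gap: 1.001
grip_force: 0.0
```

```bash
python3 -m jog '{"slide": [[-0.05,-0.1,0.03],[-0.05,-0.1,0.03],[-0.05,-0.1,0.03],[-0.05,-0.1,0.03]], "yaw": [0.22,0.22,0.22,0.22]}'
python3 - <<'E'
from h import *
s=ctrl.get_state();im=ctrl.capture("wrist");cv2.imwrite("pics/w2.png",im[:,:,::-1]);np.save("s1.npy",s,allow_pickle=True)
print(s['position'],s['tcp_rot'])
E
```

```text
t: 6.45
position: [501.2, 25.8, 196.0]
tcp_rot: [180.0, 0.1, -178.5]
wrist_force: [0.2, 1.2, 0.0]
finger_gap: 0.996
grip_force: 0.0
[501.22719424  25.81796889 196.00181265] [ 1.79991891e+02  1.30209746e-01 -1.78460367e+02]
```

View pics/w2.png

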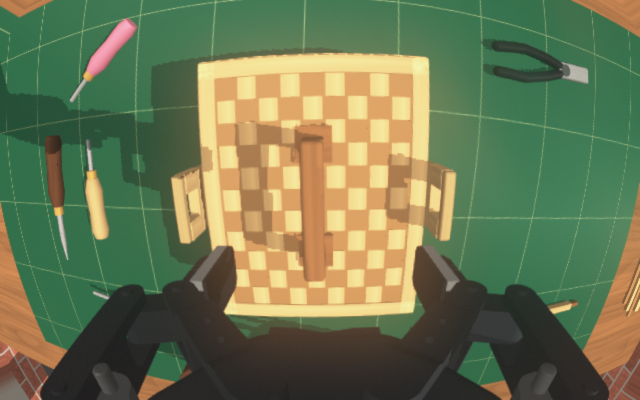

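The wrist view shows the handle bar from (312,137) to (315,281), lid corners at (199,63), (428,57) and (413,312), and eyes at x≈180 and x≈447. The stick's end is at (578,303).

Run:
```python
from h import *
s=np.load("s1.npy",allow_pickle=True).item()
for l,u,v,z in [("hnear",312,137,126),("hfar",315.5,281,126),("lid1",199,63,78),("lid2",428,57,78),("lid3",414,313,78),("stick",578,303,10),
("awl butt",99,238,12),("awl ferr",92,172,12),("bod butt",53,136,13),("bod ferr",60,208,13)]: print(l,pt("wrist",u,v,z,s))
```

```text
hnear [447.9  16.6 126. ]
hfar [552.3  20.9 126. ]
lid1 [387.1 -81.7  78. ]
lid2 [378.8 107.9  78. ]
lid3 [618.1 119.6  78. ]
stick [687.8 455.9  10. ]
awl butt [ 582.  -276.3   12. ]
awl ferr [ 491.6 -270.    12. ]
bod butt [ 439.9 -345.1   13. ]
bod ferr [ 542.2 -348.8   13. ]
```

```bash
python3 -m jog '{"slide": [[0,-0.016,-0.06],[0,-0.016,-0.12],[0,-0.016,-0.168],[0,-0.016,-0.168],[0,-0.016,-0.168]], "yaw": [0.01,0.01,0.01,0.01,0.01]}'; python3 -m jog '{"slide": [[0,0,0],[0,0,0],[0,0,0],[0,0,0],[0,0,0],[0,0,0]], "yaw": [0,0,0,0,0,0]}' 0 90
```

```text
t: 7.0
position: [501.7, 18.6, 111.3]
tcp_rot: [180.0, 0.0, -177.5]
wrist_force: [-0.6, 0.4, -0.2]
finger_gap: 1.002
grip_force: 0.0
t: 7.6
position: [501.5, 18.2, 111.6]
tcp_rot: [-180.0, 0.0, -177.5]
wrist_force: [-1.8, -1.3, 4.8]
finger_gap: 0.169
grip_force: 88.0
```

```bash
python3 -m jog '{"slide": [[0,0,0.02],[0,0,0.05],[0,0,0.1],[0,0,0.16],[0,0,0.17],[0,0.02,0.17],[0.01,0.08,0.17],[0.02,0.15,0.17]], "yaw": [0,0,0,0,0,0,0,0]}';python3 -m jog '{"slide": [[0.01,0.07,0],[0.02,0.15,0],[0.03,0.23,0],[0.04,0.31,0],[0.04,0.38,0],[0.04,0.41,0],[0.04,0.41,0]], "yaw": [0,0,0,0,0,0,0]}'
```

```text
t: 8.4
position: [510.0, 93.8, 193.9]
tcp_rot: [-180.0, -0.2, -177.6]
wrist_force: [0.6, 0.3, -4.5]
finger_gap: 0.168
grip_force: 88.2
t: 9.1
position: [529.9, 300.2, 193.5]
tcp_rot: [-179.9, -0.2, -177.3]
wrist_force: [0.3, -0.5, -3.1]
finger_gap: 0.162
grip_force: 88.3
```

```bash
python3 -m jog '{"slide": [[0,0,-0.07],[0,0,-0.15],[0,0,-0.22],[0,0,-0.265],[0,0,-0.278],[0,0,-0.283],[0,0,-0.285]], "yaw": [0,0,0,0,0,0,0]}';python3 -m jog '{"slide": [[0,0,0],[0,0,0],[0,0,0],[0,0,0.03],[0,0,0.1],[0,0,0.2],[0,0,0.28],[0,0,0.3]], "yaw": [0,0,0,0,0,0,0,0]}' 1
```

```text
t: 9.8
position: [531.9, 298.1, 54.3]
tcp_rot: [180.0, 0.1, -177.5]
wrist_force: [0.5, 0.3, -3.5]
finger_gap: 0.17
grip_force: 88.3
t: 10.6
position: [533.6, 299.6, 209.9]
tcp_rot: [179.7, 0.6, -177.5]
wrist_force: [1.3, 0.2, 1.1]
finger_gap: 0.998
grip_force: 0.0
```

```bash
python3 -m jog '{"slide": [[0,-1,0.06],[0,-1,0.06],[0,-1,0.06],[0,-1,0.06],[0,-1,0.06],[0,-1,0.06],[0,-1,0.06],[0,-1,0.06]], "yaw": [0,0,0,0,0,0,0,0]}';python3 -m jog '{"slide": [[0,-0.32,0],[0,-0.32,0],[0,-0.32,0],[0,-0.32,0],[0,-0.32,0]], "yaw": [0,0,0,0,0]}';  python3 - <<'E'
from h import *
s=ctrl.get_state();im=ctrl.capture("wrist");cv2.imwrite("pics/w3.png",im[:,:,::-1]);np.save("s1.npy",s,allow_pickle=True)
print(s['position'],s['tcp_rot'])
E
```

```text
t: 11.4
position: [530.7, -102.9, 227.5]
tcp_rot: [180.0, 0.0, -177.5]
wrist_force: [0.3, 0.1, -0.3]
finger_gap: 1.002
grip_force: 0.0
t: 11.9
position: [530.8, -262.4, 226.8]
tcp_rot: [180.0, -0.0, -177.7]
wrist_force: [0.1, 0.9, -0.4]
finger_gap: 1.0
grip_force: 0.0
[ 530.78639417 -262.36822306  226.78264764] [ 1.79953892e+02 -4.27399687e-02 -1.77671321e+02]
```

View pics/w3.png

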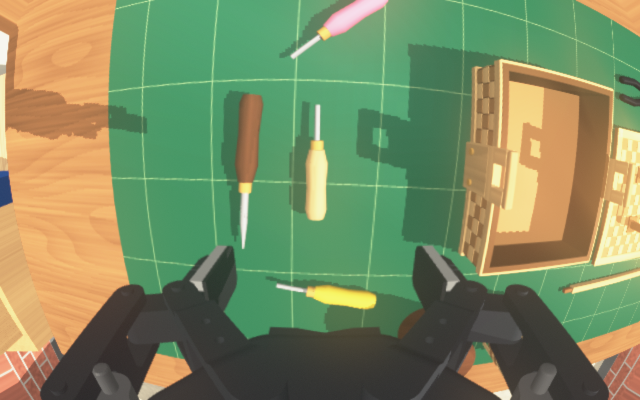

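The wrist view shows the awl handle from butt (316,220) to ferrule (317,141), and the bodkin from butt (252,94) to ferrule (246,193). The basket is open and empty on the right.

Run:
```python
from h import *
s=np.load("s1.npy",allow_pickle=True).item()
for l,a,b,z in [("awl",(316,218),(317,150),15),("bod",(252,96),(246,182),16)]:
    A,B=pt("wrist",*a,z,s),pt("wrist",*b,z,s); d=B-A; print(l,(A+B)/2,np.linalg.norm(d),np.degrees(np.arctan2(d[1],d[0])))
```

```text
awl [ 539.55 -270.4    15.  ] 79.11618039314084 -178.84120420406512
bod [ 490.05 -348.65   16.  ] 98.08985676409154 -3.5654035427904085
```

```bash
python3 -m jog '{"slide": [[0.014,-0.016,-0.09],[0.014,-0.016,-0.18],[0.014,-0.016,-0.27],[0.014,-0.016,-0.36],[0.014,-0.016,-0.41],[0.014,-0.016,-0.423],[0.014,-0.016,-0.424]], "yaw": [-0.012,-0.012,-0.012,-0.012,-0.012,-0.012,-0.012]}' 0.6;python3 -m jog '{"slide": [[0,0,0],[0,0,0],[0,0,0],[0,0,0],[0,0,0],[0,0,0.05],[0,0,0.15],[0,0,0.24]], "yaw": [0,0,0,0,0,0,0,0]}' 0 60
```

```text
t: 12.65
position: [538.4, -267.4, 15.2]
tcp_rot: [179.9, -0.1, -178.5]
wrist_force: [-0.1, 1.0, 0.2]
finger_gap: 0.601
grip_force: 0.0
t: 13.45
position: [538.0, -269.0, 137.3]
tcp_rot: [180.0, -0.0, -178.6]
wrist_force: [1.1, -0.3, 0.5]
finger_gap: 0.264
grip_force: 60.0
```

```bash
python3 -m jog '{"slide": [[0,0,0.06],[-0.005,0.08,0.06],[-0.01,0.17,0.06],[-0.016,0.27,0.06],[-0.022,0.37,0.06],[-0.028,0.47,0.06],[-0.034,0.57,0.06],[-0.036,0.638,0.06]], "yaw": [0.014,0.014,0.014,0.014,0.014,0.014,0.014,0.014]}';python3 -m jog '{"slide": [[0,0,-0.05],[0,0,-0.14],[0,0,-0.23],[0,0,-0.26],[0,0,-0.27],[0,0,-0.27]], "yaw": [0,0,0,0,0,0]}'
```

```text
t: 14.25
position: [519.5, 52.6, 166.2]
tcp_rot: [180.0, 0.1, -177.2]
wrist_force: [0.6, -0.7, 0.1]
finger_gap: 0.266
grip_force: 60.1
t: 14.85
position: [520.5, 49.9, 30.6]
tcp_rot: [180.0, 0.0, -177.3]
wrist_force: [0.1, -0.5, 0.5]
finger_gap: 0.267
grip_force: 60.0
```

```bash
python3 -m jog '{"slide": [[0,0,-0.01],[0,0,-0.01],[0,0,-0.01],[0,0,-0.01],[0,0,0.06],[0,0,0.15],[0,0,0.24],[0,0,0.28]], "yaw": [0,0,0,0,0,0,0,0]}' 0.5;python3 -m jog '{"slide": [[-0.043,-0.08,0.06],[-0.043,-0.17,0.06],[-0.043,-0.27,0.06],[-0.043,-0.37,0.06],[-0.043,-0.47,0.06],[-0.043,-0.57,0.06],[-0.043,-0.67,0.06],[-0.043,-0.76,0.06]], "yaw": [-0.074,-0.074,-0.074,-0.074,-0.074,-0.074,-0.074,-0.074]}' 0.7;  python3 - <<'E'
from h import *
s=ctrl.get_state();im=ctrl.capture("wrist");cv2.imwrite("pics/w4.png",im[:,:,::-1]);np.save("s1.npy",s,allow_pickle=True)
print(s['position'],s['tcp_rot'])
E
```

```text
t: 15.65
position: [522.1, 50.2, 175.0]
tcp_rot: [180.0, 0.4, -177.3]
wrist_force: [1.2, -0.1, -0.2]
finger_gap: 0.503
grip_force: 0.0
t: 16.45
position: [498.3, -332.4, 200.8]
tcp_rot: [-180.0, 0.0, 176.0]
wrist_force: [-0.1, -0.1, 0.1]
finger_gap: 0.699
grip_force: 0.0
[ 498.29929821 -332.40591081  200.76077221] [-1.79987106e+02  3.87219513e-02  1.75972688e+02]
```

View pics/w4.png

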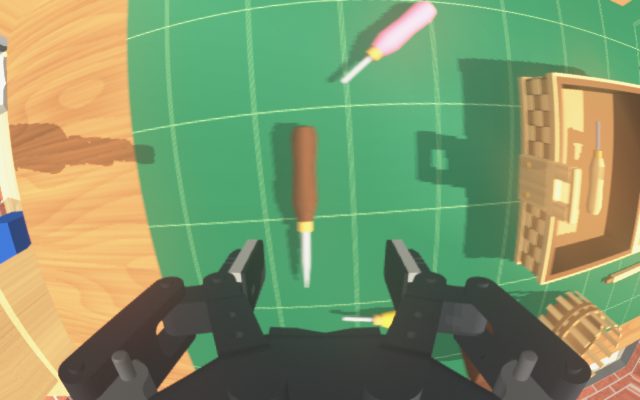

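The bodkin is undisturbed, butt (305,126) to ferrule (305,222). The awl lies in the basket at (597,175).

Run:
```python
from h import *
s=ctrl.get_state(); print(s['position']); s=np.load("s1.npy",allow_pickle=True).item()
for l,a,b,z in [("bod",(305,128),(305,221),16)]:
    A,B=pt("wrist",*a,z,s),pt("wrist",*b,z,s); d=B-A; print(l,A,B,np.linalg.norm(d),np.degrees(np.arctan2(d[1],d[0])))
```

```text
[ 498.51966997 -339.14908549  200.50370304]
bod [ 440.9 -347.7   16. ] [ 539.5 -355.9   16. ] 98.94038609182806 -4.754023463602638
```

```bash
python3 -m jog '{"slide": [[0,-0.022,-0.09],[0,-0.022,-0.18],[0,-0.022,-0.27],[0,-0.022,-0.3],[0,-0.022,-0.3]], "yaw": [-0.005,-0.005,-0.005,-0.005,-0.005]}'
```

```text
t: 17.0
position: [497.0, -339.6, 47.6]
tcp_rot: [179.8, -0.3, 175.6]
wrist_force: [0.1, 0.3, -0.5]
finger_gap: 0.701
grip_force: 0.0
```

```bash
python3 -m jog '{"slide": [[0.004,-0.022,0],[0.004,-0.022,-0.04],[0.004,-0.022,-0.065],[0.004,-0.022,-0.065]], "yaw": [0,0,0,0]}';python3 -m jog '{"slide": [[0,0,0],[0,0,0],[0,0,0],[0,0,0],[0,0,0],[0,0,0.05],[0,0,0.15],[0,0,0.24]], "yaw": [0,0,0,0,0,0,0,0]}' 0 70
```

```text
t: 17.4
position: [500.4, -352.0, 17.5]
tcp_rot: [180.0, -0.1, 175.6]
wrist_force: [-0.5, 0.7, -0.1]
finger_gap: 0.699
grip_force: 0.0
t: 18.2
position: [500.3, -351.6, 138.7]
tcp_rot: [179.9, -0.1, 175.6]
wrist_force: [0.7, -1.4, -0.2]
finger_gap: 0.283
grip_force: 71.1
```

```bash
python3 -m jog '{"slide": [[0,0,0.06],[-0.01,0.09,0.06],[-0.02,0.18,0.06],[-0.025,0.28,0.06],[-0.03,0.38,0.06],[-0.035,0.48,0.06],[-0.04,0.58,0.06],[-0.05,0.672,0.06]], "yaw": [0.077,0.077,0.077,0.077,0.077,0.077,0.077,0.077]}';python3 -m jog '{"slide": [[0,0,-0.05],[0,0,-0.14],[0,0,-0.23],[0,0,-0.265],[0,0,-0.274],[0,0,-0.274]], "yaw": [0,0,0,0,0,0]}'
```

```text
t: 19.0
position: [475.2, -13.9, 167.9]
tcp_rot: [180.0, 0.0, -177.5]
wrist_force: [0.4, -0.6, -1.7]
finger_gap: 0.288
grip_force: 71.1
t: 19.6
position: [475.7, -16.0, 30.7]
tcp_rot: [180.0, -0.0, -177.5]
wrist_force: [0.3, -0.4, -1.4]
finger_gap: 0.286
grip_force: 71.0
```

Release, rise, and back off to see the basket.

```bash
python3 -m jog '{"slide": [[0,0,-0.006],[0,0,-0.006],[0,0,-0.006],[0,0,-0.006],[0,0,0.06],[0,0,0.15],[0,0,0.24],[0,0,0.32]], "yaw": [0,0,0,0,0,0,0,0]}' 0.5;python3 -m jog '{"slide": [[0.03,0.09,0.06],[0.06,0.19,0.06],[0.08,0.29,0.06],[0.1,0.38,0.06],[0.115,0.48,0.06],[0.115,0.57,0.06],[0.115,0.632,0.06],[0.115,0.632,0.06]], "yaw": [0,0,0,0,0,0,0,0]}' 1;  python3 - <<'E'
from h import *
a=ctrl.capture("top");s=ctrl.get_state();im=ctrl.capture("wrist");np.save("s1.npy",s,allow_pickle=True)
c=np.vstack([im,np.zeros((200,640,3),np.uint8)]);c[400:,:533]=cv2.resize(a[150:285,150:510],(533,200));cv2.imwrite("pics/w5.png",c[:,:,::-1])
print(s['position'],s['tcp_rot'])
E
```

```text
t: 20.4
position: [475.8, -16.0, 193.6]
tcp_rot: [-180.0, 0.1, -177.5]
wrist_force: [0.6, -0.3, 0.2]
finger_gap: 0.5
grip_force: 0.0
t: 21.2
position: [532.8, 303.9, 220.7]
tcp_rot: [179.9, 0.0, -177.2]
wrist_force: [-0.5, -0.0, -0.0]
finger_gap: 0.999
grip_force: 0.0
[532.81698077 301.5469412  220.66083938] [-1.79986717e+02 -1.03537341e-02 -1.77316827e+02]
```

View pics/w5.png

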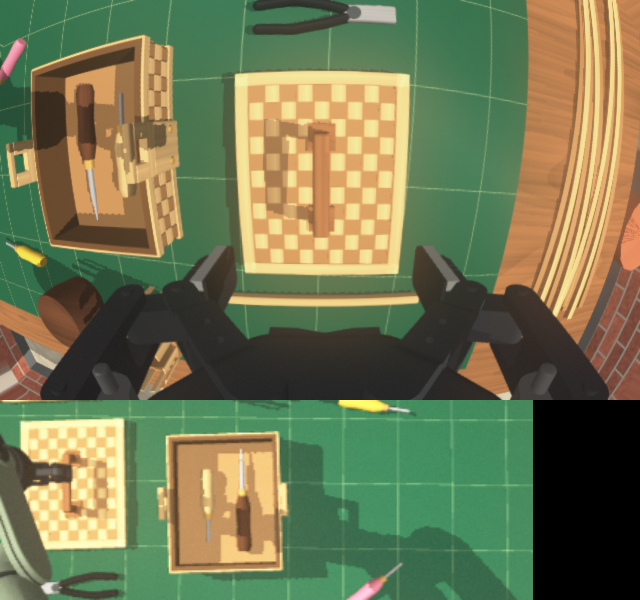

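Both tools lie flat in the basket. The lid's bar runs (320,130) to (320,237), and the stick lies beyond it at y≈298.

Run:
```python
from h import *
s=np.load("s1.npy",allow_pickle=True).item()
for u,v in ((320,126),(320.5,237)): print(pt("wrist",u,v,64,s))
for u,v in ((235,76),(409,77),(398,274),(245,271)): print("lid",pt("wrist",u,v,16,s))
for u,v in ((230,299),(418,299)): print("stick",pt("wrist",u,v,12,s))
print(ctrl.get_state()['position'])
```

```text
[474.2 295.   64. ]
[582.8 300.4  64. ]
lid [421.4 198.6  16. ]
lid [413.9 388.8  16. ]
lid [648.6 399.6  16. ]
lid [653.6 208.4  16. ]
stick [701.3 183.5  12. ]
stick [689.4 434.8  12. ]
[532.88673775 300.12959932 220.78965675]
```

```bash
python3 -m jog '{"slide": [[-0.002,-0.003,-0.09],[-0.002,-0.003,-0.18],[-0.002,-0.003,-0.26],[-0.002,-0.003,-0.32],[-0.002,-0.003,-0.34],[-0.002,-0.003,-0.34]], "yaw": [0,0,0,0,0,0]}'; python3 -m jog '{"slide": [[0,0,0],[0,0,0],[0,0,0],[0,0,0],[0,0,0],[0,0,0]], "yaw": [0,0,0,0,0,0]}' 0 100
```

```text
t: 21.9
position: [531.9, 296.9, 50.2]
tcp_rot: [-179.9, -0.1, -177.6]
wrist_force: [0.5, 0.0, 0.3]
finger_gap: 0.999
grip_force: 0.0
t: 22.5
position: [532.5, 298.6, 51.9]
tcp_rot: [180.0, 0.1, -177.5]
wrist_force: [-1.1, -1.3, 6.0]
finger_gap: 0.169
grip_force: 97.8
```

```bash
python3 -m jog '{"slide": [[0,0,0.03],[0,0,0.1],[0,0,0.18],[0,0,0.26],[0,0,0.29],[-0.01,-0.03,0.29],[-0.02,-0.1,0.29],[-0.03,-0.18,0.29]], "yaw": [0,0,0,0,0,0,0,0]}';python3 -m jog '{"slide": [[-0.01,-0.08,0],[-0.02,-0.16,0],[-0.03,-0.24,0],[-0.032,-0.31,0],[-0.032,-0.36,0],[-0.032,-0.381,0],[-0.032,-0.381,0],[-0.032,-0.381,0]], "yaw": [0,0,0,0,0,0,0,0]}'
```

```text
t: 23.3
position: [515.2, 206.9, 193.5]
tcp_rot: [-179.9, -0.2, -177.4]
wrist_force: [0.2, -0.7, -2.6]
finger_gap: 0.169
grip_force: 98.1
t: 24.1
position: [500.5, 18.4, 195.0]
tcp_rot: [180.0, -0.1, -177.5]
wrist_force: [-0.1, -0.1, -3.9]
finger_gap: 0.159
grip_force: 98.2
```

```bash
python3 -m jog '{"slide": [[0.002,0,-0.04],[0.002,0,-0.09],[0.002,0,-0.12],[0.002,0,-0.135],[0.002,0,-0.145],[0.002,0,-0.155],[0.002,0,-0.16],[0.002,0,-0.16]], "yaw": [0,0,0,0,0,0,0,0]}'
```

```text
t: 24.9
position: [502.4, 18.0, 116.0]
tcp_rot: [180.0, 0.0, -177.5]
wrist_force: [-0.2, 0.5, -3.1]
finger_gap: 0.163
grip_force: 98.2
```

```bash
python3 -m jog '{"slide": [[0,0,-0.003],[0,0,-0.005],[0,0,-0.005]], "yaw": [0,0,0]}';  python3 -m jog '{"slide": [[0,0,0],[0,0,0],[0,0,0],[0,0,0],[0,0,0.04],[0,0,0.12],[0,0,0.2],[0,0,0.24]], "yaw": [0,0,0,0,0,0,0,0]}' 1; python3 -m jog '{"slide": [[0,0,0]], "yaw": [0]}'
python3 - <<'E'
from h import *
s=ctrl.get_state();im=ctrl.capture("wrist");np.save("s1.npy",s,allow_pickle=True)
b=ctrl.capture("side");c=np.vstack([im[:320],np.zeros((280,640,3),np.uint8)]);c[320:,:]=cv2.resize(b[150:265,220:483],(640,280));cv2.imwrite("pics/w6.png",c[:,:,::-1])
print(s['position'],s['tcp_rot'])
E
```

```text
t: 25.2
position: [502.5, 17.9, 113.9]
tcp_rot: [180.0, 0.1, -177.5]
wrist_force: [-0.8, 0.5, -0.8]
finger_gap: 0.164
grip_force: 98.6
t: 26.0
position: [503.6, 18.0, 237.0]
tcp_rot: [-180.0, 0.3, -177.5]
wrist_force: [0.0, 1.0, -0.6]
finger_gap: 1.005
grip_force: 0.0
t: 26.1
position: [504.1, 18.0, 236.8]
tcp_rot: [-180.0, 0.4, -177.5]
wrist_force: [0.0, -0.5, -0.1]
finger_gap: 1.0
grip_force: 0.0
[504.11363172  17.99156955 236.77374035] [-179.9937021     0.43629775 -177.49952175]
```

View pics/w6.png

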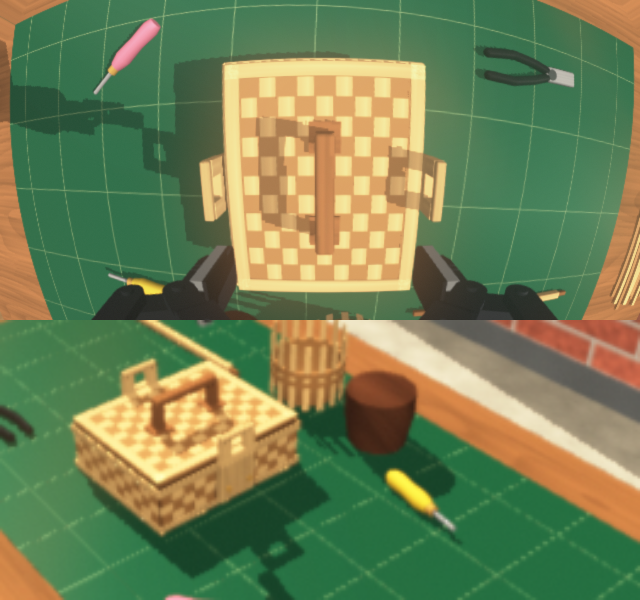

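The lid is fully seated, flush in the side view. Next I need the eyes' axis and the stick's pose, from a top crop.

Run:
```python
from h import *
s=np.load("s1.npy",allow_pickle=True).item()
for l,u,v in (("R",200.5,162),("R",207.5,221),("L",446,161),("L",436,221)): print(l,pt("wrist",u,v,111,s))
a=ctrl.capture("top");cv2.imwrite("pics/t7raw.png",a[:,:,::-1])
c=cv2.resize(a[125:235,125:285],(800,550),interpolation=cv2.INTER_CUBIC);cv2.imwrite("pics/t7.png",c[:,:,::-1])
```

```text
R [478.6 -92.1 111. ]
R [533.2 -88.2 111. ]
L [468.2 123.7 111. ]
L [523.9 121.7 111. ]
```

View pics/t7.png

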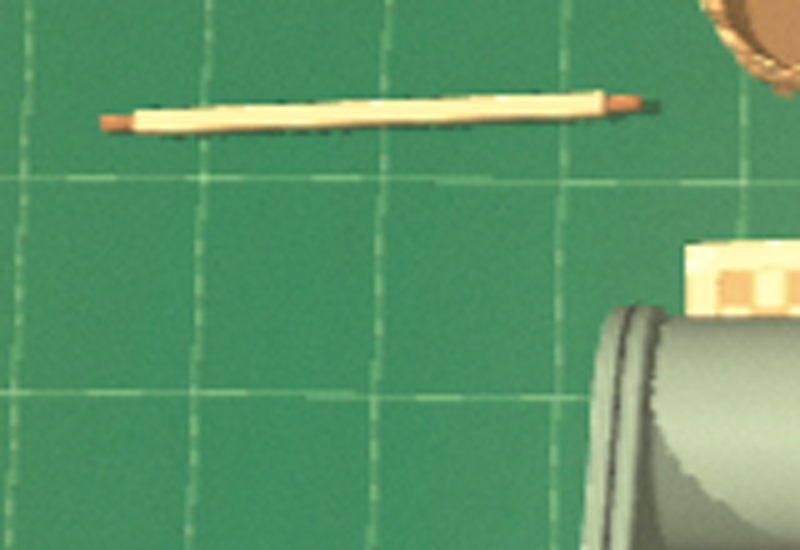

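In the top crop, the stick's left end is at (145,149.6) full-frame and its right end at (253.2,145.4).

Run:
```python
from h import *
A,B=pt("top",145,149.6,6),pt("top",253.2,145.4,6)
d=A-B; L=np.linalg.norm(d); print(A,B,L,np.degrees(np.arctan2(d[1],d[0]))); print("grip@126",(A+B)/2+d/L*126, (A+B)/2)
```

```text
[688.8 456.1   6. ] [703.5 155.7   6. ] 300.7594553792117 92.80152009969694
grip@126 [689.99159013 431.74940996   6.        ] [696.15 305.9    6.  ]
```

```bash
python3 -m jog '{"slide": [[0.372,0.824,-0.1],[0.372,0.824,-0.1],[0.372,0.824,-0.1],[0.372,0.824,-0.1],[0.372,0.824,-0.1],[0.372,0.824,-0.1],[0.372,0.824,-0.1],[0.372,0.824,-0.1]], "yaw": [-0.997,-0.997,-0.997,-0.997,-0.997,-0.997,-0.997,-0.997]}' 1;python3 -m jog '{"slide": [[0.05,0.11,-0.1],[0.05,0.11,-0.1],[0.05,0.11,-0.1],[0.05,0.11,-0.1]], "yaw": [-0.233,-0.233,-0.233,-0.233]}' 0.6;  python3 -m jog '{"slide": [[0,0,0],[0,0,0]], "yaw": [0,0]}'
```

```text
t: 27.05
position: [663.4, 376.8, 187.0]
tcp_rot: [-179.8, 0.0, 114.4]
wrist_force: [0.7, 0.3, 0.2]
finger_gap: 1.003
grip_force: 0.0
t: 27.45
position: [687.4, 430.4, 135.3]
tcp_rot: [-179.7, 0.2, 93.8]
wrist_force: [1.3, 0.7, 0.3]
finger_gap: 0.598
grip_force: 0.0
t: 27.65
position: [688.7, 429.6, 140.4]
tcp_rot: [180.0, -0.0, 93.7]
wrist_force: [-0.3, -1.0, 0.0]
finger_gap: 0.602
grip_force: 0.0
```

```bash
python3 -m jog '{"slide": [[0.003,0,-0.08],[0.003,0,-0.17],[0.003,0,-0.23],[0.003,0,-0.25],[0.003,0,-0.253],[0.003,0,-0.253]], "yaw": [-0.01,-0.01,-0.01,-0.01,-0.01,-0.01]}';python3 -m jog '{"slide": [[0,0,0],[0,0,0],[0,0,0],[0,0,0],[0,0,0],[0,0,0]], "yaw": [0,0,0,0,0,0]}' 0 80
```

```text
t: 28.25
position: [691.3, 430.7, 15.8]
tcp_rot: [179.8, -0.1, 92.8]
wrist_force: [-0.1, -0.5, 1.4]
finger_gap: 0.599
grip_force: 0.0
t: 28.85
position: [690.9, 430.7, 15.6]
tcp_rot: [179.9, -0.1, 92.8]
wrist_force: [-0.5, -0.4, 6.0]
finger_gap: 0.104
grip_force: 78.5
```

```bash
python3 -m jog '{"slide": [[0,0,0.03],[0,0,0.09],[0,0,0.15],[0,0,0.17],[-0.07,-0.01,0.17],[-0.15,-0.02,0.17],[-0.23,-0.02,0.17],[-0.31,-0.02,0.17]], "yaw": [0,0,0,0,0,0,0,0]}';python3 -m jog '{"slide": [[-0.06,0,0],[-0.1,0,0],[-0.107,0,0],[-0.107,0,0],[-0.107,0,0]], "yaw": [0,0,0,0,0]}';  python3 - <<'E'
from h import *
s=ctrl.get_state();print(s['position'],s['tcp_rot'])
im=ctrl.capture("wrist");np.save("s1.npy",s,allow_pickle=True)
b=ctrl.capture("side");a=ctrl.capture("top")
c=np.zeros((600,800,3),np.uint8)
c[:300,:400]=cv2.resize(im[150:300,220:420],(400,300))
c[:300,400:]=cv2.resize(b[80:230,190:390],(400,300))
c[300:]=cv2.resize(a[190:250,190:350],(800,300),interpolation=cv2.INTER_CUBIC);cv2.imwrite("pics/w8.png",c[:,:,::-1])
E
```

```text
t: 29.65
position: [533.2, 419.5, 98.0]
tcp_rot: [-179.9, 0.0, 92.8]
wrist_force: [-0.6, 0.1, 0.2]
finger_gap: 0.105
grip_force: 78.4
t: 30.15
position: [482.8, 420.4, 98.5]
tcp_rot: [179.9, -0.0, 92.8]
wrist_force: [-0.3, 0.8, 0.0]
finger_gap: 0.104
grip_force: 78.4
[482.83172441 420.41528024  98.52288486] [ 1.79934102e+02 -2.18167784e-02  9.28015090e+01]
```

View pics/w8.png

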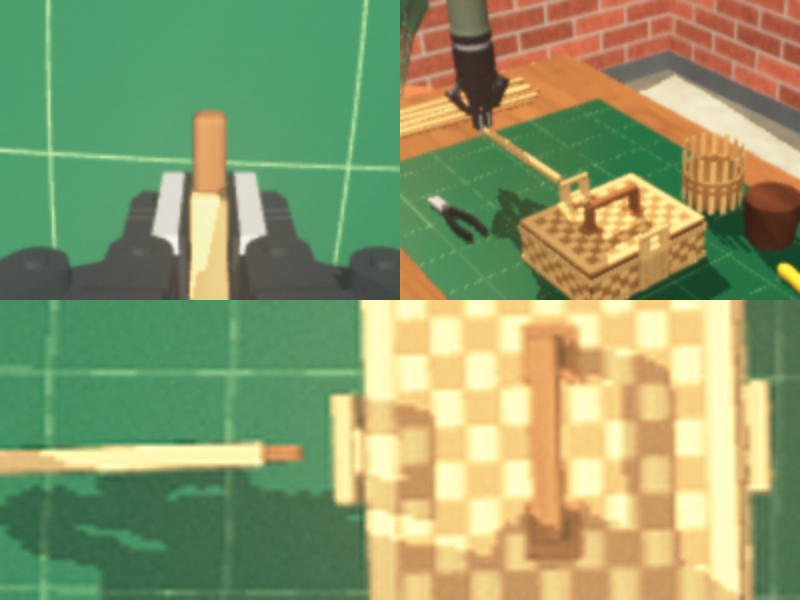

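The wrist crop shows the stick clamped square with its thin end projecting. Its lead end is at top (250.4,220.6), just short of the left eye at (258.8,220), and at about side (272,172).

Run:
```python
from h import *
for z in (80,85,88,91,95):
    p=pt("top",250.4,220.6,z)
    c=ctrl.camera_info("side"); q=cv2.projectPoints(p.astype(float)[None],c['rvec'],c['tvec'],np.array([[c['fx'],0,c['cx']],[0,c['fy'],c['cy']],[0,0,1]]),None)[0].ravel(); print(z,p,q)
b=ctrl.capture("side");d=cv2.resize(b[135:195,235:315],(800,600),interpolation=cv2.INTER_CUBIC);cv2.imwrite("pics/s9.png",d[:,:,::-1])
```

```text
80 [494.6 146.1  80. ] [273.1565643  173.87615752]
85 [494.5 145.3  85. ] [273.17277142 172.7468829 ]
88 [494.4 144.8  88. ] [273.17599995 172.07259283]
91 [494.4 144.3  91. ] [273.20348838 171.38721388]
95 [494.3 143.6  95. ] [273.22124078 170.48313486]
```

View pics/s9.png

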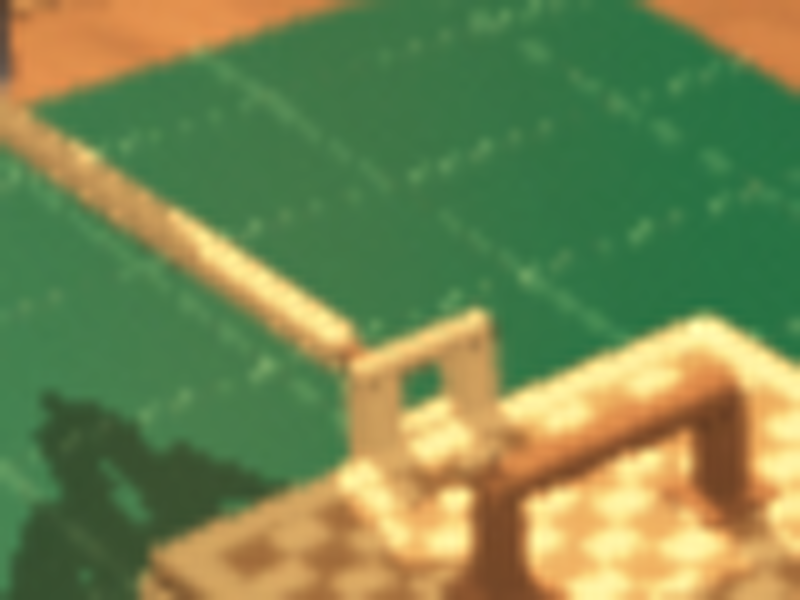

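Crop: the stick's thick/thin step is at about (343,343), i.e. side (269.3,169.3). The tip is hidden behind the eye.

Run:
```python
from h import *
def P(n):
    c=ctrl.camera_info(n);return np.array([[c['fx'],0,c['cx']],[0,c['fy'],c['cy']],[0,0,1]])@np.c_[cv2.Rodrigues(c['rvec'])[0],c['tvec']]
def tri(a,b):
    X=cv2.triangulatePoints(P("top"),P("side"),np.array(a,float),np.array(b,float)).ravel();return X[:3]/X[3]
print(tri((242.6,220.8),(269.3,169.3)))
print("eye top outer-left corner",tri((257,231),(270.2,171.8)))
print(ctrl.get_state()['position'])
```

```text
[492.9697641  164.87396423  90.3549043 ]
eye top outer-left corner [468.64810749 123.61945673 108.49088872]
[482.54063072 420.10614901  98.27848494]
```

```bash
python3 -m jog '{"slide": [[0.001,-0.02,0.003],[0.003,-0.05,0.003],[0.005,-0.09,0.003],[0.007,-0.13,0.003],[0.009,-0.18,0.003],[0.012,-0.23,0.003],[0.014,-0.28,0.003],[0.015,-0.33,0.003]], "yaw": [0,0,0,0,0,0,0,0]}'
```

```text
t: 31.15
position: [488.7, 252.6, 100.2]
tcp_rot: [-180.0, 0.0, 92.8]
wrist_force: [0.3, 0.4, -0.3]
finger_gap: 0.1
grip_force: 78.4
```

```bash
python3 -m jog '{"slide": [[0.002,-0.04,0],[0.003,-0.08,0],[0.005,-0.11,0],[0.006,-0.13,0],[0.006,-0.135,0]], "yaw": [0,0,0,0,0]}';  python3 - <<'E'
from h import *
a=ctrl.capture("top");b=ctrl.capture("side")
c=np.zeros((600,800,3),np.uint8)
c[:300,:]=cv2.resize(a[190:250,210:370],(800,300),interpolation=cv2.INTER_CUBIC)
c[300:,:600]=cv2.resize(b[150:240,240:420],(600,300),interpolation=cv2.INTER_CUBIC);cv2.imwrite("pics/w9.png",c[:,:,::-1])
E
```

```text
t: 31.65
position: [492.1, 186.4, 100.2]
tcp_rot: [180.0, 0.0, 92.7]
wrist_force: [-0.3, 0.2, -0.5]
finger_gap: 0.101
grip_force: 78.5
```

View pics/w9.png

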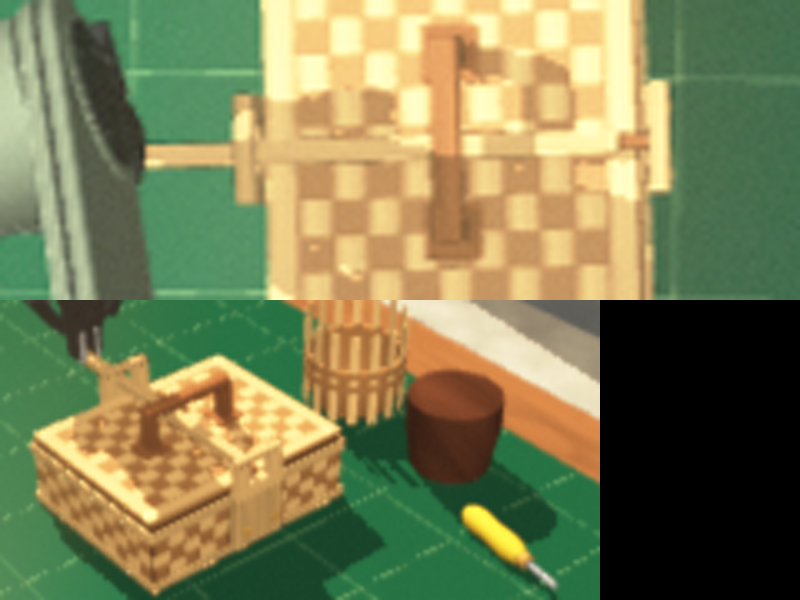

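The tip at (648,141) is entering the right eye, centred around (659,136), with no contact force. Push on.

```bash
python3 -m jog '{"slide": [[0.001,-0.02,0],[0.002,-0.04,0],[0.003,-0.06,0],[0.004,-0.076,0],[0.004,-0.076,0]], "yaw": [0,0,0,0,0]}'
python3 - <<'E'
from h import *
a=ctrl.capture("top")
c=cv2.resize(a[190:250,210:370],(800,300),interpolation=cv2.INTER_CUBIC);cv2.imwrite("pics/w10.png",c[:,:,::-1])
E
```

```text
t: 32.25
position: [494.1, 148.7, 100.0]
tcp_rot: [-180.0, 0.0, 92.7]
wrist_force: [-0.9, 0.4, 0.7]
finger_gap: 0.102
grip_force: 78.5
```

View pics/w10.png

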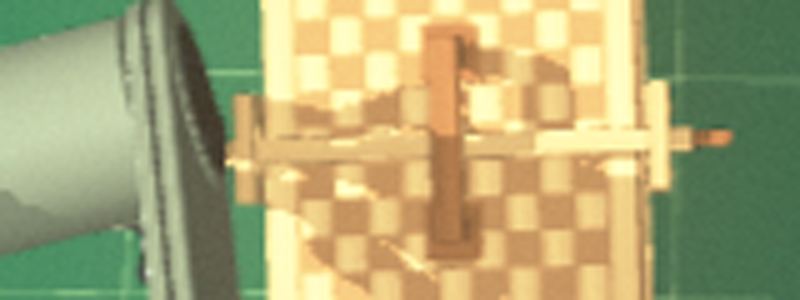

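The stick is through both eyes, tip at (732,138) in the crop, about 7 mm off centre. Release and retreat.

```bash
python3 -m jog '{"slide": [[0,0,0],[0,0,0],[0,0,0],[0,0,0],[0,0.01,0.04],[0,0.04,0.12],[0,0.1,0.2],[0,0.2,0.28]], "yaw": [0,0,0,0,0,0,0,0]}' 0.5; python3 -m jog '{"slide": [[0,0.1,0],[0,0.2,0],[0,0.3,0],[0,0.3,0],[0,0.3,0]], "yaw": [0,0,0,0,0]}'
python3 - <<'E'
from h import *
a=ctrl.capture("top");b=ctrl.capture("side")
c=np.zeros((600,800,3),np.uint8)
c[:300,:]=cv2.resize(a[190:250,230:390],(800,300),interpolation=cv2.INTER_CUBIC)
c[300:,:600]=cv2.resize(b[150:240,240:420],(600,300),interpolation=cv2.INTER_CUBIC);cv2.imwrite("pics/w11.png",c[:,:,::-1])
E
```

```text
t: 33.1
position: [494.5, 239.1, 233.9]
tcp_rot: [179.9, -0.0, 92.7]
wrist_force: [1.0, 0.3, -0.4]
finger_gap: 0.5
grip_force: 0.0
t: 33.6
position: [493.5, 389.7, 230.5]
tcp_rot: [-179.9, 0.1, 93.0]
wrist_force: [-0.6, -1.5, 0.8]
finger_gap: 0.501
grip_force: 0.0
```

View pics/w11.png

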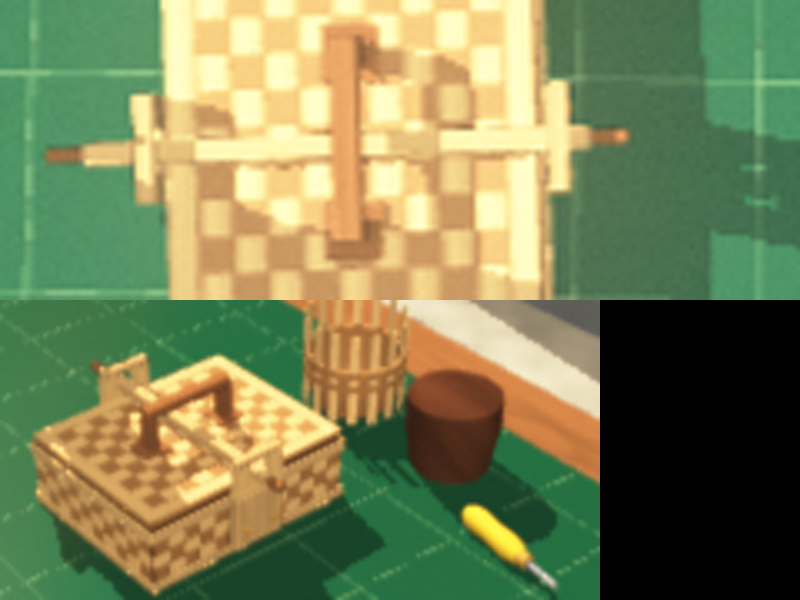

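The stick lies through both eyes, ends at (45,156) and (629,136) in the crop, about 8 mm off centre and within the 26 mm allowed. The lid is flat, so I'm handing in.

```bash
python3 -c "
from cell import ctrl
print(ctrl.close_job())"
```

```text
the job is handed in; nothing more can be done
None
```

I handed the job in at about 34 s of robot time: awl and bodkin (the only tools present) in the basket, lid flat on the rim, and the stick through both eyes about 8 mm off centre; no verdict came back.

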